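# Hold a hinge leaf in line for its pin

## Robot

A 6-joint arm with a two-finger parallel gripper is mounted at the origin on the work surface. World frame = base frame: x ahead of the robot, y to its left, z up, the work surface at z = 0. Lengths are in mm, angles in rad, forces in N, time in s.
With the tool pointing down it reaches from about 400 to 925 mm from the base axis. Payload 12.5 kg.
Tool frame: the origin (TCP) lies midway between the tips of the shut fingers; the grasp point (between the pads) lies 19 mm behind it; x points along the fingers, y is the direction in which the jaws open and shut, and the axes are right-handed (so a half turn about x gives the same grasp; the last joint's range is limited). The gripper opens to 95 mm and grips with 3 to 60 N. Pads are 20 mm wide; open, the fingers measure 119 mm over their backs; the gripper's body (75 mm by 180 mm) begins 59 mm behind the grasp point.
Start: joints at [-1.325, 0.491, 1.559, -0, 1.092, -0.106], TCP at [215.391, -586.731, 214.661] pointing down, gripper open.
Joint ranges: [-3.1, 3.1], [-0.84, 2.19], [0.05, 2.79], [-1.13, 4.28], [0.06, 2.93], [-2.69, 2.69]. Speed limits (rad/s): [2.22, 2.22, 2.79, 3.14, 3.14, 3.14].

## Interface

Orientations are given as [roll, pitch, yaw] about the fixed x, y, z axes, in that order (R = Rz(yaw) Ry(pitch) Rx(roll)).
In Python, from cell import sensors, read_camera, get_calibration, order gives the robot as it stands. The module is installed in compiled form; this text tells all that it offers.
- The arm moves only by the tool servo_tool, never from a script. Its argument "steps" is text: rows parted by semicolons, each of 7 numbers parted by spaces: the shift along the tool's x, y, z in mm, then the turn, a rotation vector about the tool's x, y, z in rad, then the finger opening in mm, from 0 to 95.1. A call has exactly 8 rows; each row shifts and turns the pose as measured when the row begins, along the tool's axes as they then stand; what a row does not reach is not made up. A row lasts 1/10 s, in which the tool goes at most 50 mm and 8.59 degrees, less where a joint would pass 70% of its speed; a pose out of reach is approached as far as the arm can. A call is refused whole if a number of a shift passes 50 or a number of a turn 0.15, either way. A call with a gripper value outside its range is refused whole. The fingers move at their own pace and stop on an object; the grip force is fixed at half the most. Time passes only in rows, so rows that do not move let the fingers close, or fill a call up. It gives the time, the measured TCP pose, the force and the opening at its end, in the units of the state.
- sensors.state(): the state, without advancing time (a new reading comes with each control period).
- read_camera(name): name is "side" or "top"; returns (picture, depth): 384x512x3 uint8, blue, green, red; 384x512 float32, mm along the optical axis (not along the pixel's ray), 0 where there is no reading.
- get_calibration(name): a dict with "mtx" (3x3 intrinsics, pixels), "distortion" ([k1, k2, p1, p2, k3] as OpenCV has them; the pictures are not rectified), "R" (3x3) and "t" (3): a world point X has camera coordinates R X + t. Camera axes: x right, y down, z forward; pixel columns grow to the right and rows downward; lengths in mm; the calibration is good to about 2 mm. A picture is of the moment at which its call begins. get_calibration takes no time and is no camera call.
- order.job_done(): hands the job in, once; it reports no verdict.
The state is a dict: "t": time; "joints": joint angles; "qvel": joint speeds; "tau": joint torques, N m; "eef_pos": TCP position; "tcp_rot": TCP orientation; "ft_force": force on the tool from outside, world axes, zero at the start; "moment": the same for the moment, N m; "opening": opening from 0.0 (shut) to 1.0 (fully open).
Only numpy, scipy, OpenCV 4.12 (cv2) and the standard library are available. Lean on these libraries where they do the work, as an engineer would, in place of code of your own. Each camera call takes 0.05 s, during which the arm holds its last target.

## Task

The rail bolted to the bench carries one leaf of a steel hinge, with two knuckles. Pick up the loose leaf that has a single middle knuckle and bring it, level, gently up to the rail so that its knuckle sits midway between the two fixed ones and all the pin holes line up straight, as in the hinge opened out flat; finish while still holding it there in the air, steady and touching the fixed leaf lightly at most, so that I can push the pin through. Leave the other loose leaf, the tray with the pin, the gouge and the mallet where they are.

Things in the scene. Friction and masses are not known exactly. Their poses are not given: they have to be found in the camera images.
- leaf_plate (a point): Loose steel leaf to pick up, 190 g: flat plate 60 x 46 mm, 6 mm thick, with ONE knuckle on the middle of a 60 mm edge; lies flat on the bench. Point: plate centre, 3 mm above its underside. x along the 60 mm side (ends at x = -30, +30 are free to grip), y across the plate (-23 to +23 mm) towards the knuckle, z up.
- leaf_bore (a point): Centre of that leaf's knuckle, on the axis of its pin hole; 35 mm from the plate's centre along +y, 12.5 mm above the plate's underside. Axes as leaf_plate: x is the hole's axis. Knuckle 22 mm long (x = -11 to +11), 24 mm outer diameter, 12 mm hole.
- jamb_bore (a point): Fixed target on the pin line, midway between the fixed knuckles (24 mm diameter, x = -13 to -30 and +13 to +30 mm), 62.5 mm above the bench. x along the pin line, y level towards the fixed plate (begins y = +12) and its wooden rail (y = +13 to +83, x = -140 to +140 mm, 56 mm high), z up. In place, the loose leaf's axes point like these, plate towards -y, 1.5 mm from the fixed knuckles.
- spare_leaf: Another loose steel leaf, lying flat on the bench: the same 60 x 46 x 6 mm plate but with TWO knuckles at the ends of its edge, like the fixed one (it belongs to another hinge). Origin under the plate's centre; y to the knuckles. Leave alone.
- tray: Small plywood fittings tray, 110 x 170 mm (x, y), 26 mm high, with screws and the hinge pin in its two compartments. Origin at the centre of its underside. Leave alone.
- pin_center (a point): Centre of the steel hinge pin, 75 mm long, 10 mm thick with tapered ends, lying in the tray. Leave alone.
- gouge: Wood-carver's gouge lying on the bench, 245 mm long, 24 mm thick at its handle, along its own x (handle at -x). Origin on the bench under its middle. Leave alone.
- mallet: Round wooden carver's mallet standing on its head, 86 mm across, 225 mm high. Origin at the centre of its underside. Leave alone.
Mind the look-alikes: they are no part of the job. Leave any orange or red look-alike of the part that bears leaf_plate alone.

How it is judged:
By the outcome, as a careful person would: the job done as asked, in the order asked, and still so for the second after the job is handed in, while the arm keeps its last pose, push and grip.
It also fails if it takes over 45 s, if anything falls off the work surface, if the arm or the gripper's body presses on something with over 40 N, if the wrist force passes 120 N, or if a joint passes its speed limit or range.

## Working session

There is one attempt and no reset: what is moved stays moved. The work goes in short steps, Python scripts to look and compute and a tool call to move; the robot and the scene stay as the last step left them, time stands still between calls to the robot, and variables do not carry over. Pictures are saved under pics/ and viewed, and the job is handed in when it is done.

Besides the shell and the picture viewer there is one more tool, called after "Call:" as a command line: name --argument value ..., lists and objects as JSON in quotes. servo_tool: Moves the arm, as the interface text tells. Its arguments: {"type":"object","properties":{"steps":{"type":"string"}},"required":["steps"]}

```bash
mkdir -p pics; ls; python3 - <<'E'
from cell import sensors, read_camera, get_calibration
import cv2,numpy as np
for n in("top","side"):
    p,d=read_camera(n); cv2.imwrite(f"pics/{n}0.png",p); np.savez(f"pics/{n}0.npz",p=p,d=d)
    c=get_calibration(n); print(n,np.array(c["mtx"]).round(1).tolist(),c["distortion"],np.round(-np.array(c["R"]).T@np.array(c["t"])),np.round(c["R"],2).tolist())
print(sensors.state())
E
```

```text
pics
top [[360.1, 0.0, 259.9], [0.0, 360.1, 187.5], [0.0, 0.0, 1.0]] [-0.06670689  0.          0.          0.          0.        ] [ 416.    3. 1167.] [[0.0, -1.0, -0.01], [-0.99, -0.0, -0.15], [0.15, 0.01, -0.99]]
side [[375.3, 0.0, 255.5], [0.0, 375.3, 191.2], [0.0, 0.0, 1.0]] [-0.0196865  0.         0.         0.         0.       ] [216. 916. 738.] [[-0.93, -0.35, -0.0], [-0.19, 0.52, -0.83], [0.3, -0.78, -0.55]]
{'t': 0.1, 'joints': array([-1.32460448e+00,  4.91496813e-01,  1.55940985e+00, -1.42801817e-05,
        1.09167673e+00, -1.05577311e-01]), 'qvel': array([ 0.00027284, -0.00199249, -0.00075626,  0.00029162,  0.00154761,
       -0.00134752]), 'tau': array([ 3.01991458e-03, -6.13623762e+01, -2.58606827e+01,  6.94253272e-02,
        4.69738967e-02, -7.41644953e-05]), 'eef_pos': array([ 215.32707567, -586.50226237,  214.11436091]), 'tcp_rot': array([-1.66359031,  1.5698055 ,  1.8297781 ]), 'ft_force': array([-0.1753942 , -0.06624341,  0.31742599]), 'moment': array([ 0.01087367,  0.01743679, -0.01799839]), 'opening': 0.9968728333188789}
```

View pics/top0.png

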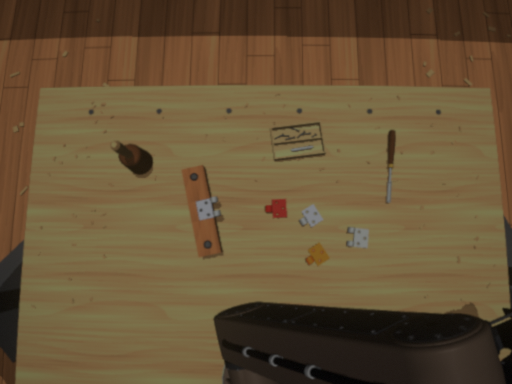

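View pics/side0.png

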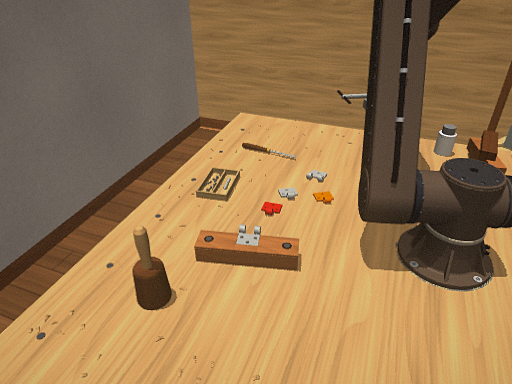

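```bash
python3 - <<'E'
import cv2,numpy as np
p=np.load("pics/top0.npz")["p"]; q=np.load("pics/side0.npz")["p"]
def c(p,x,y,w,h,s): return cv2.resize(p[y:y+h,x:x+w],None,fx=s,fy=s,interpolation=cv2.INTER_NEAREST)
A=c(p,290,195,45,40,8);B=c(p,180,160,50,100,6)[:600]
C=c(q,270,165,60,45,8)[:320,:480];D=c(q,190,215,115,60,4)
cv2.imwrite("pics/cropA.png",np.hstack([A,np.zeros((320,20,3),np.uint8),cv2.resize(C,(400,266+54))[:320]]))
cv2.imwrite("pics/cropB.png",np.hstack([B,np.zeros((600,20,3),np.uint8),np.vstack([D,np.zeros((360,460,3),np.uint8)])]))
E
```

```text
(no output)
```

View pics/cropA.png

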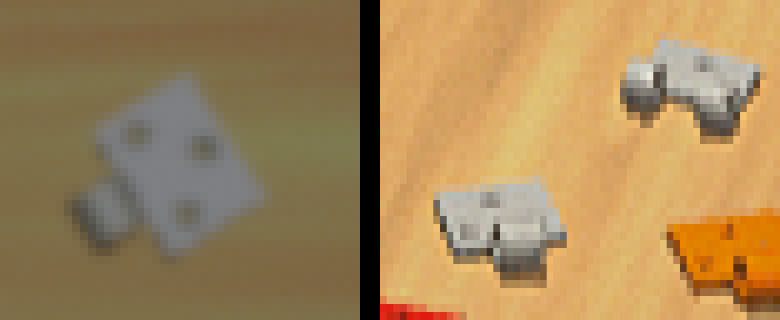

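View pics/cropB.png

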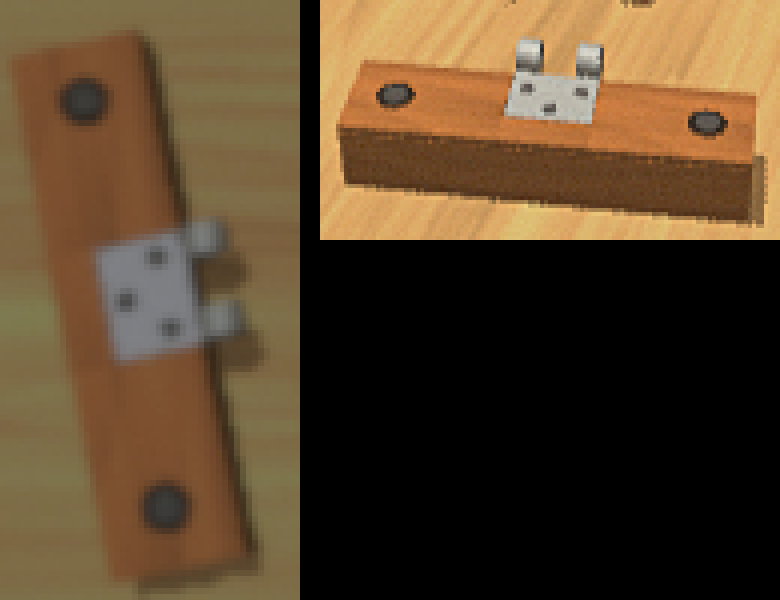

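```bash
cat > h.py <<'E'
import numpy as np,cv2
from cell import get_calibration
def cal(n):
    c=get_calibration(n); return [np.array(c[k],float) for k in("mtx","distortion","R","t")]
def ray(n,uv,z):
    K,D,R,t=cal(n); u=cv2.undistortPoints(np.float64(uv).reshape(-1,1,2),K,D).reshape(-1,2)
    d=np.c_[u,np.ones(len(u))]@R; o=-R.T@t; s=(np.reshape(z,-1)-o[2])/d[:,2]; return (o+s[:,None]*d)
def proj(n,X):
    K,D,R,t=cal(n); return cv2.projectPoints(np.float64(X).reshape(-1,1,3),cv2.Rodrigues(R)[0],t,K,D)[0].reshape(-1,2)
def rect(n,img,cx,cy,z,half,s,yaw=0):
    # top-down resample of plane z; s px/mm; columns = local x, rows = -local y
    g=(np.arange(2*half*s)+.5)/s-half; X,Y=np.meshgrid(g,-g); c_,s_=np.cos(yaw),np.sin(yaw)
    uv=proj(n,np.c_[(cx+c_*X-s_*Y).ravel(),(cy+s_*X+c_*Y).ravel(),np.full(X.size,z)]).astype(np.float32).reshape(*X.shape,2)
    return cv2.remap(img,uv[...,0],uv[...,1],cv2.INTER_CUBIC)
E
python3 - <<'E'
from h import *
p=np.load("pics/top0.npz");q=np.load("pics/side0.npz")
for nm,uv,z in(("leaf",(312,216),6),("leafkn",(303,222),20),("fix",(206,209),56)): print(nm,ray("top",[uv],z).round(1))
print(ray("side",[(288,193)],6).round(1),ray("side",[(248.5,240)],56).round(1))
for n,f in(("top",p),("side",q)):
    K,D,R,t=cal(n)
    def dz(u,v):
        X=ray(n,[(u,v)],0)[0]; o=-R.T@t; w=X-o; zc=(R@w)[2]; return (o+w*f["d"][v,u]/zc).round(1)
    print(n,[dz(*a) for a in (((312,214),(350,300),(194,230),(205,209)) if n=="top" else ((288,192),(330,250),(270,240),(249,240)))])
c1=ray("top",[(312,216)],6)[0]; c2=ray("top",[(206,209)],56)[0]
for k,(c,z) in enumerate(((c1,6),(c2,56))):
    out=np.hstack([rect(n,f["p"],c[0],c[1],z,50,4) for n,f in(("top",p),("side",q))])
    cv2.imwrite(f"pics/rect{k}.png",cv2.convertScaleAbs(out,alpha=1.4))
E
```

```text
leaf [[ 502.  -156.1    6. ]]
leafkn [[ 481.8 -125.2   20. ]]
fix [[519. 179.  56.]]
[[ 500.7 -145.     6. ]] [[516.2 188.6  56. ]]
top [array([ 508.1, -155.6,   10.4]), array([ 2.369e+02, -2.733e+02,  1.000e-01]), array([453.9, 214.7,  54.8]), array([518.8, 181.8,  57.7])]
side [array([ 502.7, -151.6,    5.6]), array([305.1,  86. ,  -1.3]), array([460.5, 168.9,  56.9]), array([515.4, 187.1,  55. ])]
```

View pics/rect0.png

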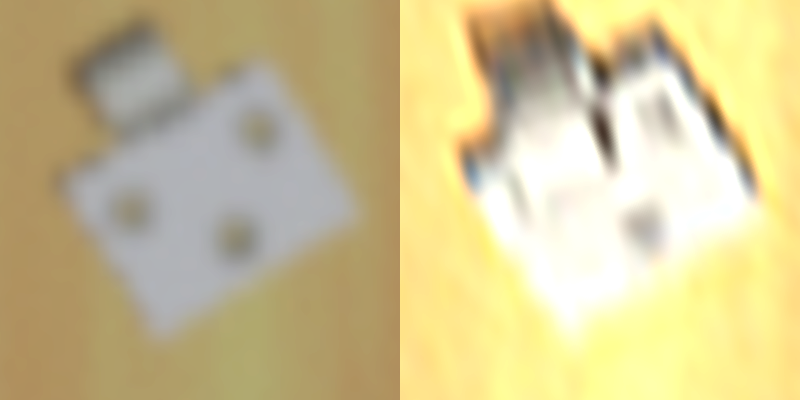

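View pics/rect1.png

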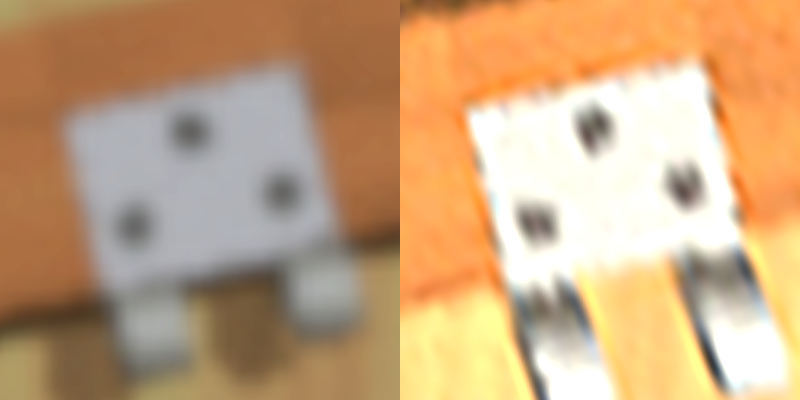

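```bash
cat > edges.py <<'E'
from h import *
def edges(n,img,cx,cy,z,yaw,sides,half=45,s=4,save=None):
    r=rect(n,img,cx,cy,z,half,s,yaw); a=r.astype(float); sat=a.max(2)-a.min(2); sat=cv2.GaussianBlur(sat/(a.max(2)+1),(0,0),3)
    if save: cv2.imwrite(save,cv2.convertScaleAbs(r,alpha=1.3))
    L=lambda v:(v+.5)/s-half
    res={}
    # sides: name->(axis,expected mm,scan range)
    for k,(ax,e,lo,hi) in sides.items():
        pts=[]
        for m in np.arange(lo,hi,1.0):
            if ax=='x': line=sat[int((half-m)*s)]; pos=e
            else: line=sat[::-1,int((m+half)*s)]; pos=e
            i0=int((pos-6+half)*s); g=np.gradient(line)[i0:i0+12*s]*np.sign(e)
            w=np.clip(g,0,None)
            j=int(w.argmax()); lo_,hi_=max(0,j-8),j+9; ww=w[lo_:hi_]
            pts.append((m,L(i0+lo_+(ww*np.arange(len(ww))).sum()/ww.sum())))
        pts=np.array(pts); 
        vx,vy,x0,y0=cv2.fitLine(pts.astype(np.float32),cv2.DIST_HUBER,0,.01,.01).ravel()
        sl=vy/vx; res[k]=(round(float(y0-sl*x0),2),round(float(sl),4),round(float(np.std(pts[:,1]-(y0+sl*(pts[:,0]-x0)))),2))
    return res
E
python3 - <<'E'
from edges import *
p=np.load("pics/top0.npz")["p"];q=np.load("pics/side0.npz")["p"]
c1=ray("top",[(312,216)],6)[0][:2]; c2=ray("top",[(206,209)],56)[0][:2]
# guess centers from rect pics (top)
l=np.array([( 65+275+360+165)/16-50, 50-(180+60+210+340)/16])+c1
f=np.array([(65+300+340+100)/16-50,50-(115+65+245+285)/16])+c2
print(l,f)
S={'x-':('x',-30,-18,18),'x+':('x',30,-18,18),'y-':('y',-23,-25,25)}
Sl=dict(S); Sl['y+a']=('y',23,-27,-16); Sl['y+b']=('y',23,16,27)
print(edges("top",p,*l,6,.58,Sl,save="pics/el.png")); print(edges("side",q,*l,6,.58,{k:Sl[k] for k in('x-','x+','y-')},save="pics/els.png"))
S2={'x-':('x',-30,-18,18),'x+':('x',30,-18,18),'y+':('y',23,-25,25),'y-':('y',-23,-10,10)}
print(edges("top",p,*f,56,.21,S2,save="pics/ef.png")); print(edges("side",q,*f,56,.21,S2,save="pics/efs.png"))
E
```

```text
[ 506.05547037 -155.44245966] [519.27363671 184.60643112]
{'x-': (-31.58, -0.0083, 0.37), 'x+': (29.35, 0.0179, 0.41), 'y-': (-22.97, -0.0235, 0.5), 'y+a': (22.72, -0.0863, 0.19), 'y+b': (24.56, -0.0515, 0.28)}
{'x-': (-29.72, -0.028, 0.61), 'x+': (31.38, 0.0316, 0.17), 'y-': (-21.63, -0.0246, 0.82)}
{'x-': (-31.09, -0.01, 0.33), 'x+': (30.84, -0.0194, 0.35), 'y+': (23.56, 0.0126, 0.34), 'y-': (-26.54, -0.0194, 0.22)}
{'x-': (-29.26, -0.0045, 0.21), 'x+': (31.5, -0.0128, 0.27), 'y+': (24.08, 0.014, 0.24), 'y-': (-22.66, -0.0844, 0.69)}
```

```bash
cat > plan.py <<'E'
import numpy as np
from scipy.spatial.transform import Rotation as Ro
from cell import sensors
def Rd(yaw): # tool x down, tool y along world yaw
    x=np.array([0,0,-1.]); y=np.array([np.cos(yaw),np.sin(yaw),0]); return np.c_[x,y,np.cross(x,y)]
def cur():
    s=sensors.state(); return Ro.from_euler('xyz',s['tcp_rot']).as_matrix(),np.array(s['eef_pos']),s
def show(tp=None,yaw=None,n=1):
    R,p,s=cur(); print('t',round(s['t'],2),'pos',p.round(1),'yaw_y',round(np.arctan2(R[1,1],R[0,1]),4),'xdown',R[:,0].round(4),'F',np.round(s['ft_force'],1),'M',np.round(s['moment'],2),'open',round(s['opening']*95.1,1),'q',np.round(s['joints'],2))
    if tp is None: return
    rv=Ro.from_matrix(R.T@Rd(yaw)).as_rotvec(); print('rotvec tool',rv.round(4))
    print('shift in current tool axes',(R.T@(np.array(tp)-p)).round(1),'in goal axes',(Rd(yaw).T@(np.array(tp)-p)).round(1))
E
python3 -c "
from plan import *
show([502.3,-149.8,120],.565)
show([502.3,-149.8,120],.565-np.pi)"
```

```text
t 0.1 pos [ 215.3 -586.5  214.1] yaw_y -1.219 xdown [-3.e-04  1.e-03 -1.e+00] F [-0.2 -0.1  0.3] M [ 0.01  0.02 -0.02] open 94.8 q [-1.32  0.49  1.56 -0.    1.09 -0.11]
rotvec tool [-1.784e+00 -9.000e-04  6.000e-04]
shift in current tool axes [  94.5 -311.  -419.9] in goal axes [  94.1  476.2 -215.2]
t 0.1 pos [ 215.3 -586.5  214.1] yaw_y -1.219 xdown [-3.e-04  1.e-03 -1.e+00] F [-0.2 -0.1  0.3] M [ 0.01  0.02 -0.02] open 94.8 q [-1.32  0.49  1.56 -0.    1.09 -0.11]
rotvec tool [1.3576e+00 6.0000e-04 9.0000e-04]
shift in current tool axes [  94.5 -311.  -419.9] in goal axes [  94.1 -476.2  215.2]
```

Call:
servo_tool --steps "0 -30 -40 0 0 0 95;0 -30 -40 0 0 0 95;0 -30 -40 0 0 0 95;0 -30 -40 0 0 0 95;0 -30 -40 0 0 0 95;0 -30 -40 0 0 0 95;0 -30 -40 0 0 0 95;0 -30 -40 0 0 0 95"

```text
t: 0.9
eef_pos: [431.5, -251.4, 211.6]
tcp_rot: [-1.366, 1.567, 2.118]
ft_force: [0.5, -0.0, -0.1]
opening: 0.999
```

Call:
servo_tool --steps "0 0 0 -0.14 0 0 95;0 0 0 -0.14 0 0 95;0 0 0 -0.14 0 0 95;0 0 0 -0.14 0 0 95;0 0 0 -0.14 0 0 95;0 0 0 -0.14 0 0 95;0 0 0 -0.14 0 0 95;0 0 0 -0.14 0 0 95"

```text
t: 1.7
eef_pos: [434.1, -243.6, 210.2]
tcp_rot: [-2.425, 1.563, 2.228]
ft_force: [-0.6, 0.6, 0.2]
opening: 0.998
```

```bash
python3 -c "
from plan import *
show([502.3,-149.8,120],.565)"
```

```text
t 1.7 pos [ 434.1 -243.6  210.2] yaw_y -0.0593 xdown [-0.0049  0.0064 -1.    ] F [-0.6  0.6  0.2] M [-0.02 -0.1   0.01] open 94.9 q [-0.65  0.32  1.86  0.    0.97 -0.59]
rotvec tool [-0.6243 -0.0075  0.0032]
shift in current tool axes [ 90.4  63.  -97.2] in goal axes [ 90.2 107.9 -42.7]
```

Call:
servo_tool --steps "0 10 -20 -0.125 -0.0015 0.001 95;0 12 -18 -0.125 -0.0015 0.001 95;0 14 -15 -0.125 -0.0015 0.001 95;0 16 -12 -0.125 -0.0015 0.001 95;0 17 -9 -0.125 -0.0015 0.001 95;15 15 0 0 0 0 95;15 10 0 0 0 0 95;0 0 0 0 0 0 95"

```text
t: 2.5
eef_pos: [511.6, -137.8, 177.8]
tcp_rot: [2.886, 1.569, 1.911]
ft_force: [-0.4, -0.6, -0.2]
opening: 0.999
```

```bash
python3 -c "
from plan import *
show([502.3,-149.8,100],.565)"
```

```text
t 2.5 pos [ 511.6 -137.8  177.8] yaw_y 0.5959 xdown [-5.0e-04  1.5e-03 -1.0e+00] F [-0.4 -0.6 -0.2] M [ 0.01 -0.08 -0.01] open 95.0 q [-0.39  0.4   1.83  0.    0.91 -0.99]
rotvec tool [ 0.0309 -0.0015 -0.0004]
shift in current tool axes [ 77.8 -14.4   4.8] in goal axes [ 77.8 -14.2   5.1]
```

Call:
servo_tool --steps "20 -5 2 0.03 -0.0015 0 95;20 -5 2 0 0 0 95;20 -4 1 0 0 0 95;20 0 0 0 0 0 95;20 0 0 0 0 0 95;0 0 0 0 0 0 95;0 0 0 0 0 0 95;0 0 0 0 0 0 95"

```text
t: 3.3
eef_pos: [500.6, -153.4, 76.5]
tcp_rot: [-1.934, 1.57, -2.946]
ft_force: [-0.5, 0.3, -0.1]
opening: 1.003
```

```bash
python3 -c "
from plan import *
show([502.3,-149.8,10],.565)
from h import *
from cell import read_camera
for n in('side','top'):
    p,d=read_camera(n); np.savez('pics/%s1.npz'%n,p=p,d=d)
    u=proj(n,[[502,-150,30]])[0].astype(int); c=p[u[1]-50:u[1]+50,u[0]-50:u[0]+50]; cv2.imwrite('pics/%s1.png'%n,cv2.resize(c,(500,500),interpolation=cv2.INTER_CUBIC))
"
```

```text
t 3.3 pos [ 500.6 -153.4   76.5] yaw_y 0.5591 xdown [-4.e-04 -1.e-04 -1.e+00] F [-0.5  0.3 -0.1] M [ 0.01 -0.16  0.01] open 95.4 q [-0.42  0.54  1.94 -0.    0.66 -0.98]
rotvec tool [-0.0059 -0.0001  0.0004]
shift in current tool axes [66.5  3.4 -2.1] in goal axes [66.5  3.4 -2.1]
```

View pics/side1.png

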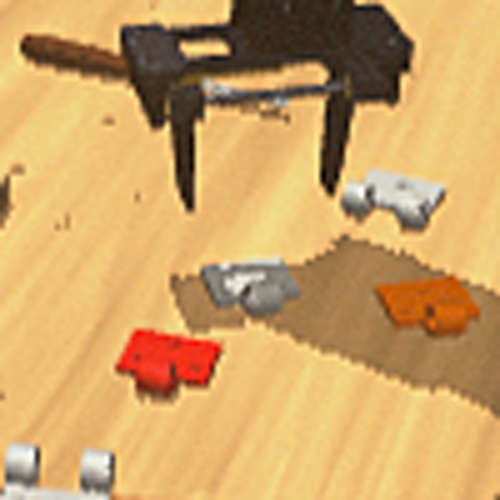

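View pics/top1.png

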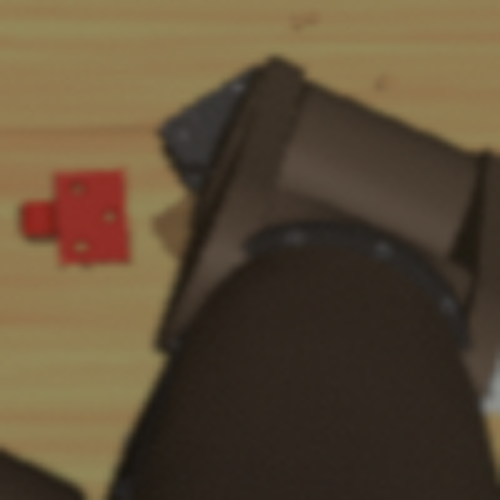

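Call:
servo_tool --steps "12 3 -2 -0.006 0 0 95;12 0 0 0 0 0 95;12 0 0 0 0 0 95;12 0 0 0 0 0 95;6 0 0 0 0 0 95;4 0 0 0 0 0 95;0 0 0 0 0 0 95;0 0 0 0 0 0 95"

```text
t: 4.2
eef_pos: [502.6, -149.6, 13.7]
tcp_rot: [0.272, 1.57, -0.732]
ft_force: [0.7, -0.2, 0.1]
opening: 0.998
```

```bash
python3 -c "
from plan import *
show([502.3,-149.8,2.5],.565)"
```

```text
t 4.2 pos [ 502.6 -149.6   13.7] yaw_y 0.5664 xdown [ 5.e-04 -5.e-04 -1.e+00] F [ 0.7 -0.2  0.1] M [ 0.01 -0.14 -0.06] open 94.9 q [-0.42  0.65  1.98 -0.    0.52 -0.98]
rotvec tool [ 0.0014  0.0007 -0.0002]
shift in current tool axes [11.2 -0.4  0. ] in goal axes [11.2 -0.4  0. ]
```

Call:
servo_tool --steps "4 0 0 0 0 0 95;4 0 0 0 0 0 95;3 0 0 0 0 0 95;0 0 0 0 0 0 85;0 0 0 0 0 0 78;0 0 0 0 0 0 72;0 0 0 0 0 0 68;0 0 0 0 0 0 66"

```text
t: 5.0
eef_pos: [503.2, -149.9, 2.9]
tcp_rot: [0.52, 1.568, -0.484]
ft_force: [-0.1, -0.7, 0.3]
opening: 0.705
```

```bash
python3 -c "
from plan import *
show([502.3,-149.8,2.5],.565)
from h import *
from cell import read_camera
n='side'
p,d=read_camera(n); np.savez('pics/%s2.npz'%n,p=p,d=d)
u=proj(n,[[502,-150,30]])[0].astype(int); c=p[u[1]-35:u[1]+35,u[0]-35:u[0]+35]; cv2.imwrite('pics/%s2.png'%n,cv2.resize(c,(560,560),interpolation=cv2.INTER_CUBIC))
"
```

```text
t 5.0 pos [ 503.2 -149.9    2.9] yaw_y 0.5662 xdown [ 0.0026 -0.0014 -1.    ] F [-0.1 -0.7  0.3] M [ 0.05 -0.09  0.04] open 67.1 q [-0.42  0.67  1.98 -0.    0.49 -0.98]
rotvec tool [ 0.0012  0.0026 -0.0015]
shift in current tool axes [ 0.4 -0.7 -0.6] in goal axes [ 0.4 -0.7 -0.6]
```

View pics/side2.png

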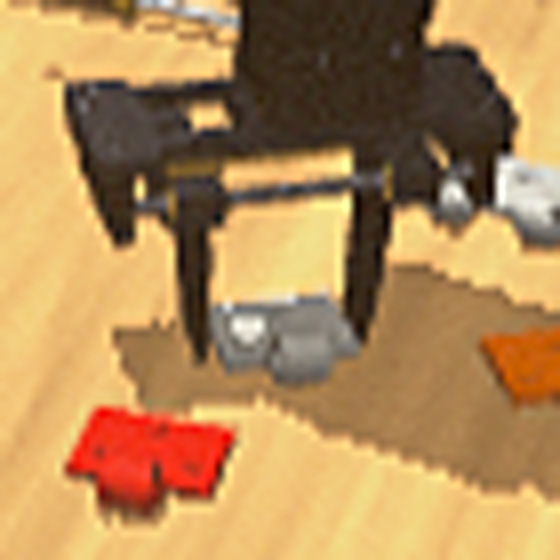

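Call:
servo_tool --steps "0 -0.5 -0.5 0 0.0026 -0.0015 64;0 0 0 0 0 0 62;0 0 0 0 0 0 60;0 0 0 0 0 0 55;0 0 0 0 0 0 50;0 0 0 0 0 0 50;0 0 0 0 0 0 50;0 0 0 0 0 0 50"

```text
t: 5.85
eef_pos: [502.3, -149.8, 3.0]
tcp_rot: [-2.35, 1.57, 2.929]
ft_force: [-1.1, 0.2, -0.6]
opening: 0.626
```

```bash
python3 -c "
from plan import *
show([502.3,-149.8,2.5],.565)"
```

```text
t 5.85 pos [ 502.3 -149.8    3. ] yaw_y 0.5663 xdown [-5.e-04  1.e-04 -1.e+00] F [-1.1  0.2 -0.6] M [-0.04 -0.05  0.02] open 59.5 q [-0.42  0.67  1.98 -0.    0.49 -0.98]
rotvec tool [ 0.0013 -0.0004  0.0004]
shift in current tool axes [ 0.5 -0.1  0. ] in goal axes [ 0.5 -0.1  0. ]
```

Call:
servo_tool --steps "-5 0 0 0 0 0 50;-10 0 0 0 0 0 50;-15 0 0 0 0 0 50;-20 0 0 0 0 0 50;-20 0 0 0 0 0 50;-20 0 0 0 0 0 50;-10 0 0 0 0 0 50;0 0 0 0 0 0 50"

```text
t: 6.65
eef_pos: [502.0, -149.4, 110.2]
tcp_rot: [-2.743, 1.57, 2.536]
ft_force: [1.2, 0.9, -2.4]
opening: 0.622
```

```bash
python3 -c "
from plan import *
show([543.6,79.2,100],.222)"
```

```text
t 6.65 pos [ 502.  -149.4  110.2] yaw_y 0.5664 xdown [-4.e-04  2.e-04 -1.e+00] F [ 1.2  0.9 -2.4] M [-0.04 -0.18 -0.07] open 59.1 q [-0.42  0.49  1.92  0.    0.74 -0.98]
rotvec tool [ 3.444e-01 -4.000e-04  2.000e-04]
shift in current tool axes [  10.2  157.8 -170.5] in goal axes [  10.2   90.9 -213.8]
```

Call:
servo_tool --steps "0 10 -10 0.043 0 0 50;0 18 -22 0.043 0 0 50;0 17 -24 0.043 0 0 50;0 16 -26 0.043 0 0 50;0 14 -26 0.043 0 0 50;0 13 -26 0.043 0 0 50;0 11 -20 0.043 0 0 50;0 0 0 0.04 0 0 50"

```text
t: 7.45
eef_pos: [527.2, 38.8, 105.1]
tcp_rot: [-1.922, 1.564, 3.0]
ft_force: [0.2, -0.2, -1.8]
opening: 0.623
```

```bash
python3 -c "
from plan import *
show([543.6,79.2,80],.222)"
```

```text
t 7.45 pos [527.2  38.8 105.1] yaw_y 0.2092 xdown [-6.6e-03  9.0e-04 -1.0e+00] F [ 0.2 -0.2 -1.8] M [-0.04 -0.12 -0.04] open 59.3 q [-0.05  0.5   1.9   0.    0.74 -0.26]
rotvec tool [-0.0128 -0.0023  0.0062]
shift in current tool axes [ 25.   24.6 -36. ] in goal axes [ 25.1  24.9 -35.8]
```

Call:
servo_tool --steps "5 6 -9 -0.013 -0.002 0.006 50;8 8 -12 0 0 0 50;10 8 -10 0 0 0 50;10 3 -5 0 0 0 50;10 0 0 0 0 0 50;9 0 0 0 0 0 50;0 0 0 0 0 0 50;0 0 0 0 0 0 50"

```text
t: 8.25
eef_pos: [543.5, 82.9, 44.8]
tcp_rot: [-1.808, 1.565, 3.131]
ft_force: [-0.3, 0.2, -1.0]
opening: 0.624
```

```bash
python3 -c "
from plan import *
show([543.6,79.2,53],.222)
from h import *
from cell import read_camera
for n in('side','top'):
    p,d=read_camera(n); np.savez('pics/%s3.npz'%n,p=p,d=d)
    u=proj(n,[[530,125,60]])[0].astype(int); c=p[u[1]-40:u[1]+40,u[0]-40:u[0]+40]; cv2.imwrite('pics/%s3.png'%n,cv2.resize(c,(560,560),interpolation=cv2.INTER_CUBIC)); print(u)
"
```

```text
t 8.25 pos [543.5  82.9  44.8] yaw_y 0.2261 xdown [-5.4e-03  1.0e-04 -1.0e+00] F [-0.3  0.2 -1. ] M [-0.02 -0.14  0.01] open 59.4 q [ 0.03  0.62  1.89  0.    0.63 -0.2 ]
rotvec tool [ 0.0041 -0.0012  0.0052]
shift in current tool axes [-8.2 -0.7  3.6] in goal axes [-8.2 -0.7  3.6]
[252 224]
[223 205]
```

View pics/side3.png

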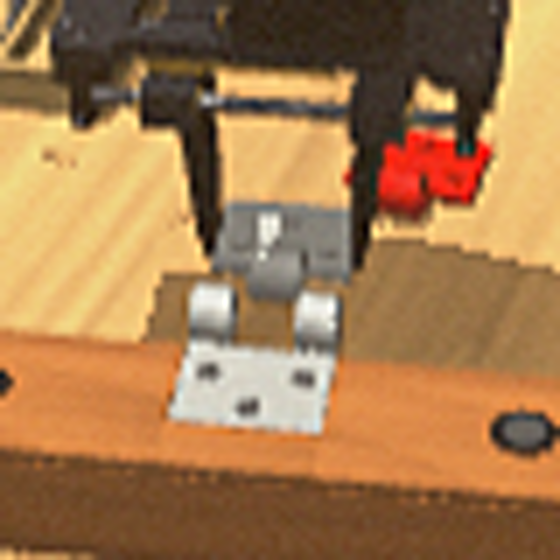

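View pics/top3.png

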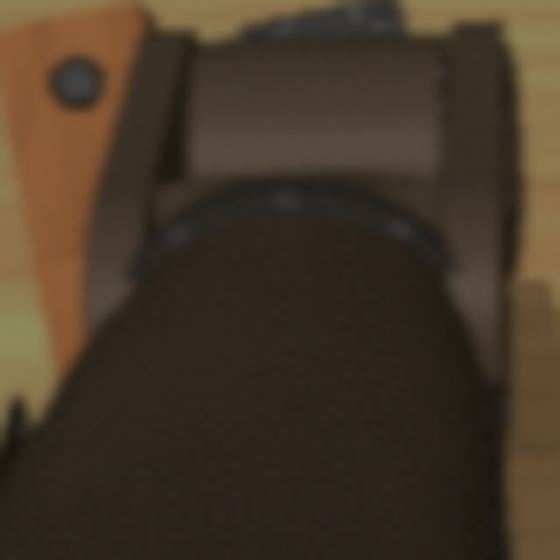

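Call:
servo_tool --steps "-4 -0.4 0 0.004 -0.001 0.005 50;-4 0 0 0 0 0 50;0 0 0 0 0 0 50;0 0 0 0 0 0 50;0 0 0 0 0 0 50;0 0 0 0 0 0 50;0 0 0 0 0 0 50;0 0 0 0 0 0 50"

```text
t: 9.15
eef_pos: [543.9, 82.3, 55.8]
tcp_rot: [1.425, 1.567, 0.075]
ft_force: [-0.0, -0.6, -2.4]
opening: 0.62
```

```bash
cat > look.py <<'E'
import sys
from plan import *; from edges import *
from cell import read_camera
tag=sys.argv[1]
P=[]
for i in range(3):
    p,d=read_camera('side'); P.append(p.astype(float))
p=np.mean(P,0).round().astype(np.uint8); np.savez(f'pics/side{tag}.npz',p=p,d=d)
R,tp,s=cur(); show([543.6,79.2,53],.222)
yaw=.222; yd=np.array([-np.sin(yaw),np.cos(yaw)])
c=tp[:2]-6*yd
r=rect('side',p,527.3,151.4,56,75,4,yaw); cv2.imwrite(f'pics/r{tag}.png',r)
print('held',edges('side',p,*c,tp[2]+3,yaw,{'y-':('y',-23,-22,22),'x-':('x',-30,-18,18),'x+':('x',30,-18,18),'y+l':('y',23,-27,-16),'y+r':('y',23,16,27)},save=f'pics/rh{tag}.png'))
E
python3 look.py 4
```

```text
t 9.3 pos [543.9  82.3  55.7] yaw_y 0.221 xdown [ 4.1e-03  3.0e-04 -1.0e+00] F [-0.2 -0.2 -2.3] M [-0.02 -0.17 -0.06] open 59.0 q [ 0.03  0.6   1.89  0.    0.64 -0.19]
rotvec tool [-0.001   0.0006 -0.004 ]
shift in current tool axes [ 2.7 -1.   3. ] in goal axes [ 2.7 -1.   3. ]
held {'y-': (-20.59, 0.0359, 0.96), 'x-': (-26.83, -0.1376, 0.86), 'x+': (32.61, 0.0494, 0.51), 'y+l': (26.34, -0.0573, 0.22), 'y+r': (27.71, -0.009, 0.18)}
```

View pics/r4.png

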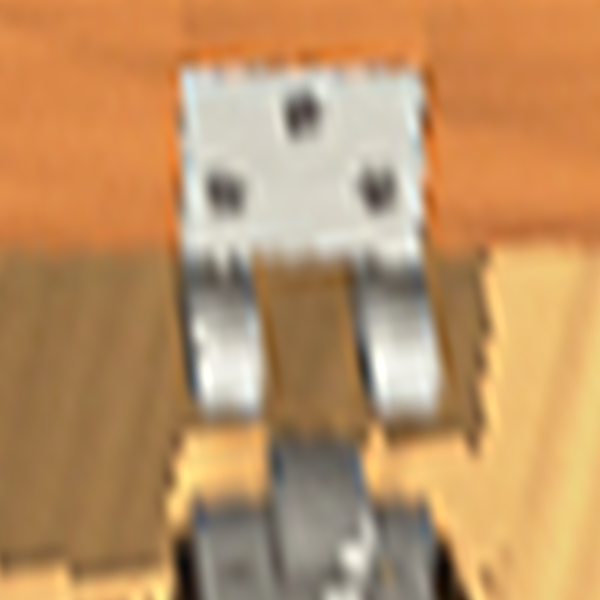

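View pics/rh4.png

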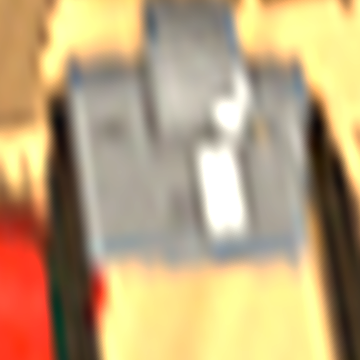

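Call:
servo_tool --steps "2.5 -1 -4 -0.001 0 -0.004 50;0 0 -4 0 0 0 50;0 0 -4 0 0 0 50;0 0 0 0 0 0 50;0 0 0 0 0 0 50;0 0 0 0 0 0 50;0 0 0 0 0 0 50;0 0 0 0 0 0 50"

```text
t: 10.1
eef_pos: [539.8, 95.1, 52.9]
tcp_rot: [-0.887, 1.57, -2.235]
ft_force: [-0.2, 0.3, -2.5]
opening: 0.624
```

```bash
python3 look.py 5; python3 -c "
from plan import *
import time
for i in range(4): show([533.7,123.1,53],.222)"; python3 - <<'E'
import cv2
r=cv2.imread('pics/r5.png'); cv2.imwrite('pics/r5b.png',cv2.resize(cv2.convertScaleAbs(r[200:500,130:480],alpha=1.5),None,fx=2,fy=2))
E
```

```text
t 10.25 pos [539.9  95.1  52.9] yaw_y 0.2224 xdown [-4.e-04 -7.e-04 -1.e+00] F [-0.6  0.2 -2.4] M [ 0.02 -0.12 -0.01] open 59.5 q [ 0.05  0.6   1.9  -0.    0.64 -0.17]
rotvec tool [0.0004 0.0005 0.0006]
shift in current tool axes [-0.1  0.1 16.3] in goal axes [-0.1  0.2 16.3]
held {'y-': (-20.46, 0.0021, 0.53), 'x-': (-26.34, -0.1254, 0.2), 'x+': (32.78, 0.043, 0.76), 'y+l': (24.26, -0.1367, 0.39), 'y+r': (29.1, -0.0831, 0.16)}
t 10.25 pos [539.9  95.1  52.9] yaw_y 0.2224 xdown [-4.e-04 -7.e-04 -1.e+00] F [-0.6  0.2 -2.4] M [ 0.02 -0.12 -0.01] open 59.5 q [ 0.05  0.6   1.9  -0.    0.64 -0.17]
rotvec tool [0.0004 0.0005 0.0006]
shift in current tool axes [ -0.1   0.2 -28.7] in goal axes [ -0.1   0.2 -28.7]
t 10.25 pos [539.9  95.1  52.9] yaw_y 0.2224 xdown [-4.e-04 -7.e-04 -1.e+00] F [-0.6  0.2 -2.4] M [ 0.02 -0.12 -0.01] open 59.5 q [ 0.05  0.6   1.9  -0.    0.64 -0.17]
rotvec tool [0.0004 0.0005 0.0006]
shift in current tool axes [ -0.1   0.2 -28.7] in goal axes [ -0.1   0.2 -28.7]
t 10.25 pos [539.9  95.1  52.9] yaw_y 0.2224 xdown [-4.e-04 -7.e-04 -1.e+00] F [-0.6  0.2 -2.4] M [ 0.02 -0.12 -0.01] open 59.5 q [ 0.05  0.6   1.9  -0.    0.64 -0.17]
rotvec tool [0.0004 0.0005 0.0006]
shift in current tool axes [ -0.1   0.2 -28.7] in goal axes [ -0.1   0.2 -28.7]
t 10.25 pos [539.9  95.1  52.9] yaw_y 0.2224 xdown [-4.e-04 -7.e-04 -1.e+00] F [-0.6  0.2 -2.4] M [ 0.02 -0.12 -0.01] open 59.5 q [ 0.05  0.6   1.9  -0.    0.64 -0.17]
rotvec tool [0.0004 0.0005 0.0006]
shift in current tool axes [ -0.1   0.2 -28.7] in goal axes [ -0.1   0.2 -28.7]
```

View pics/r5b.png

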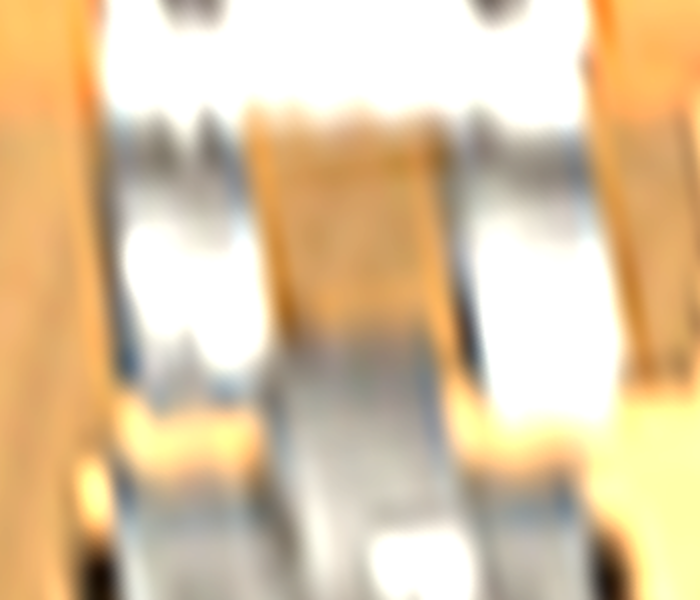

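Call:
servo_tool --steps "0 -0.4 -4 0 0 0 50;0 0 -4 0 0 0 50;0 0 -3 0 0 0 50;0 0 -3 0 0 0 50;0 0 -1 0 0 0 50;0 0 0 0 0 0 50;0 0 0 0 0 0 50;0 0 0 0 0 0 50"

```text
t: 11.05
eef_pos: [535.7, 111.2, 52.9]
tcp_rot: [-0.856, 1.57, -2.203]
ft_force: [0.5, 0.9, -1.2]
opening: 0.624
```

```bash
cat > v.sh <<'E'
python3 look.py $1 | grep -v held; python3 -c "
from plan import *
show([533.7,123.1,53],.222)" | tail -2; python3 - <<F
import cv2
r=cv2.imread('pics/r$1.png'); cv2.imwrite('pics/r${1}b.png',cv2.resize(r[200:500,130:480],None,fx=2,fy=2))
F
E
bash v.sh 6
```

```text
t 11.2 pos [535.7 111.1  52.9] yaw_y 0.2227 xdown [-5.e-04 -7.e-04 -1.e+00] F [ 0.8  1.4 -2.3] M [-0.03 -0.12  0.01] open 59.2 q [ 0.08  0.6   1.9  -0.    0.64 -0.14]
rotvec tool [0.0007 0.0005 0.0006]
shift in current tool axes [-0.1  0.6 32.8] in goal axes [-0.1  0.6 32.8]
rotvec tool [0.0007 0.0005 0.0006]
shift in current tool axes [ -0.2   0.7 -12.2] in goal axes [ -0.1   0.7 -12.2]edges.py:16: RuntimeWarning: invalid value encountered in scalar divide
  pts.append((m,L(i0+lo_+(ww*np.arange(len(ww))).sum()/ww.sum())))
edges.py:19: RuntimeWarning: invalid value encountered in scalar divide
  sl=vy/vx; res[k]=(round(float(y0-sl*x0),2),round(float(sl),4),round(float(np.std(pts[:,1]-(y0+sl*(pts[:,0]-x0)))),2))
```

View pics/r6b.png

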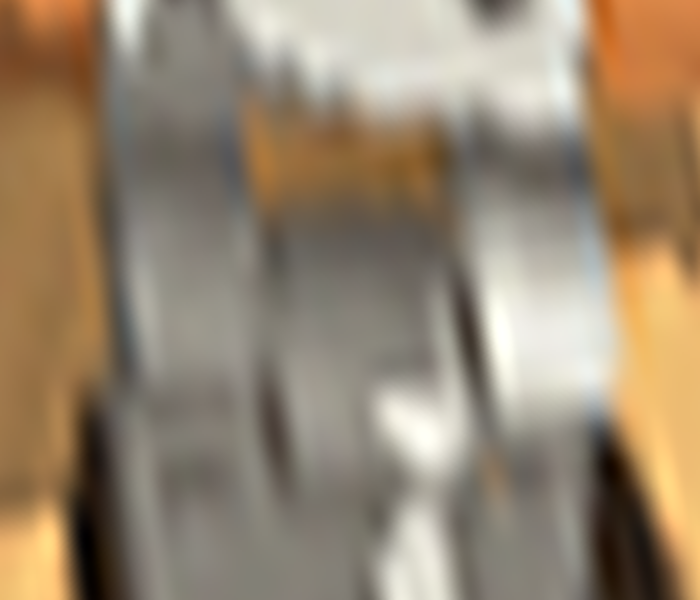

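Call:
servo_tool --steps "0 0 -3 0 0 0 50;0 0 -3 0 0 0 50;0 0 -2 0 0 0 50;0 0 -1 0 0 0 50;0 0 0 0 0 0 50;0 0 0 0 0 0 50;0 0 0 0 0 0 50;0 0 0 0 0 0 50"

```text
t: 12.0
eef_pos: [533.6, 120.7, 52.9]
tcp_rot: [-0.817, 1.57, -2.165]
ft_force: [0.8, 0.1, -2.8]
opening: 0.623
```

```bash
bash v.sh 7 2>/dev/null
```

```text
t 12.15 pos [533.6 120.7  52.9] yaw_y 0.2226 xdown [-4.e-04 -6.e-04 -1.e+00] F [ 0.5 -0.7 -2.3] M [ 0.02 -0.08  0.04] open 59.2 q [ 0.1   0.6   1.9  -0.    0.64 -0.12]
rotvec tool [0.0006 0.0005 0.0006]
shift in current tool axes [-0.1  0.6 42.7] in goal axes [-0.1  0.6 42.7]
rotvec tool [0.0006 0.0005 0.0006]
shift in current tool axes [-0.1  0.7 -2.3] in goal axes [-0.1  0.7 -2.3]
```

View pics/r7b.png

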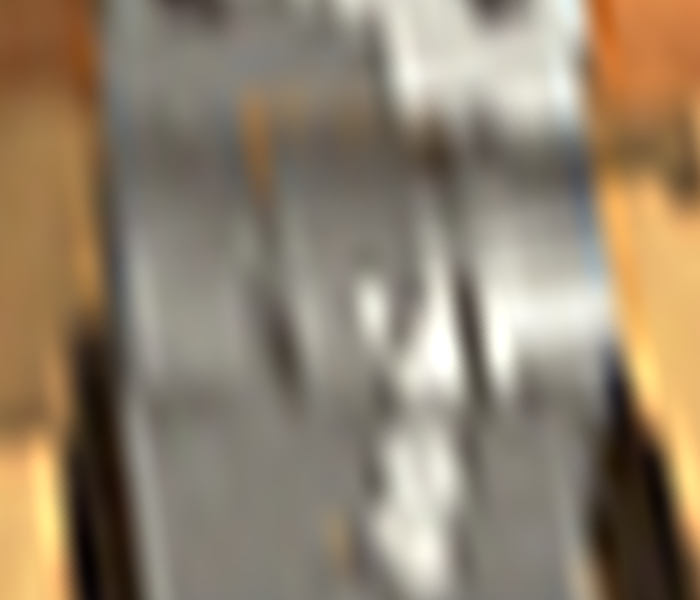

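Call:
servo_tool --steps "0 0 -1 0 0 0 50;0 0 -1 0 0 0 50;0 0 0 0 0 0 50;0 0 0 0 0 0 50;0 0 0 0 0 0 50;0 0 0 0 0 0 50;0 0 0 0 0 0 50;0 0 0 0 0 0 50"

```text
t: 12.95
eef_pos: [533.1, 122.7, 52.9]
tcp_rot: [-0.919, 1.57, -2.267]
ft_force: [-0.6, 0.2, -1.9]
opening: 0.623
```

Call:
servo_tool --steps "0 0 -0.5 0 0 0 50;0 0 0 0 0 0 50;0 0 0 0 0 0 50;0 0 0 0 0 0 50;0 0 0 0 0 0 50;0 0 0 0 0 0 50;0 0 0 0 0 0 50;0 0 0 0 0 0 50"

```text
t: 13.75
eef_pos: [533.0, 123.3, 52.9]
tcp_rot: [-0.804, 1.57, -2.152]
ft_force: [0.5, 0.2, -1.3]
opening: 0.622
```

Call:
servo_tool --steps "0 0 -0.5 0 0 0 50;0 0 0 0 0 0 50;0 0 0 0 0 0 50;0 0 0 0 0 0 50;0 0 0 0 0 0 50;0 0 0 0 0 0 50;0 0 0 0 0 0 50;0 0 0 0 0 0 50"

```text
t: 14.55
eef_pos: [532.9, 123.7, 52.9]
tcp_rot: [-0.66, 1.57, -2.008]
ft_force: [-0.0, -0.6, -2.2]
opening: 0.622
```

```bash
bash v.sh 8 2>/dev/null
```

```text
t 14.7 pos [532.9 123.7  52.9] yaw_y 0.2225 xdown [-4.e-04 -8.e-04 -1.e+00] F [-1.  -0.2 -1.1] M [-0.05 -0.1  -0.01] open 59.6 q [ 0.11  0.6   1.9  -0.    0.64 -0.11]
rotvec tool [0.0005 0.0007 0.0006]
shift in current tool axes [-0.1  0.6 45.7] in goal axes [-0.1  0.6 45.7]
rotvec tool [0.0005 0.0007 0.0006]
shift in current tool axes [-0.1  0.6  0.7] in goal axes [-0.1  0.6  0.7]
```

View pics/r8b.png

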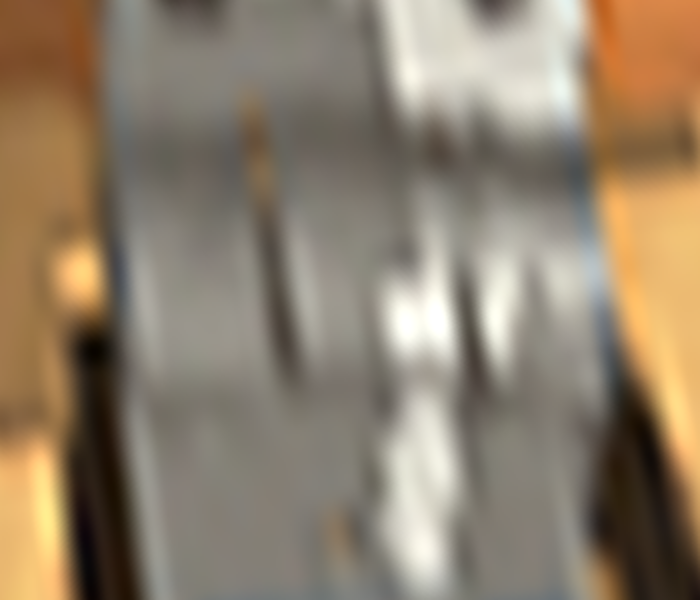

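Call:
servo_tool --steps "0 0 -0.5 0 0 0 50;0 0 0 0 0 0 50;0 0 0 0 0 0 50;0 0 0 0 0 0 50;0 0 0 0 0 0 50;0 0 0 0 0 0 50;0 0 0 0 0 0 50;0 0 0 0 0 0 50"

```text
t: 15.5
eef_pos: [532.9, 123.9, 53.0]
tcp_rot: [-0.346, 1.57, -1.694]
ft_force: [-0.5, -1.4, -0.8]
opening: 0.623
```

Call:
servo_tool --steps "0 0 -0.5 0 0 0 50;0 0 0 0 0 0 50;0 0 0 0 0 0 50;0 0 0 0 0 0 50;0 0 0 0 0 0 50;0 0 0 0 0 0 50;0 0 0 0 0 0 50;0 0 0 0 0 0 50"

```text
t: 16.3
eef_pos: [532.9, 124.0, 53.0]
tcp_rot: [-0.228, 1.569, -1.576]
ft_force: [0.5, -2.5, -1.3]
opening: 0.624
```

Call:
servo_tool --steps "0 0 1 0 0.0007 0 50;0 0 0.7 0 0 0 50;0 0 0 0 0 0 50;0 0 0 0 0 0 50;0 0 0 0 0 0 50;0 0 0 0 0 0 50;0 0 0 0 0 0 50;0 0 0 0 0 0 50"

```text
t: 17.1
eef_pos: [533.1, 123.0, 52.9]
tcp_rot: [-1.633, 1.57, -2.981]
ft_force: [-0.2, -0.4, -2.2]
opening: 0.624
```

```bash
bash v.sh 9 2>/dev/null; python3 -c "
from plan import *
show([533.27,122.2,53],.222)" | tail -2
```

```text
t 17.25 pos [533.1 122.9  52.9] yaw_y 0.2227 xdown [-6.e-04 -1.e-04 -1.e+00] F [-0.4  0.1 -1.9] M [ 0.01 -0.1  -0.03] open 59.4 q [ 0.11  0.6   1.9  -0.    0.64 -0.12]
rotvec tool [ 0.0007 -0.      0.0006]
shift in current tool axes [-0.1  0.6 45. ] in goal axes [-0.1  0.6 45. ]
rotvec tool [ 0.0007 -0.      0.0006]
shift in current tool axes [-0.1  0.7 -0. ] in goal axes [-0.1  0.7 -0. ]
rotvec tool [ 0.0007 -0.      0.0006]
shift in current tool axes [-0.1  0.   0.8] in goal axes [-0.1  0.   0.8]
```

View pics/r9b.png

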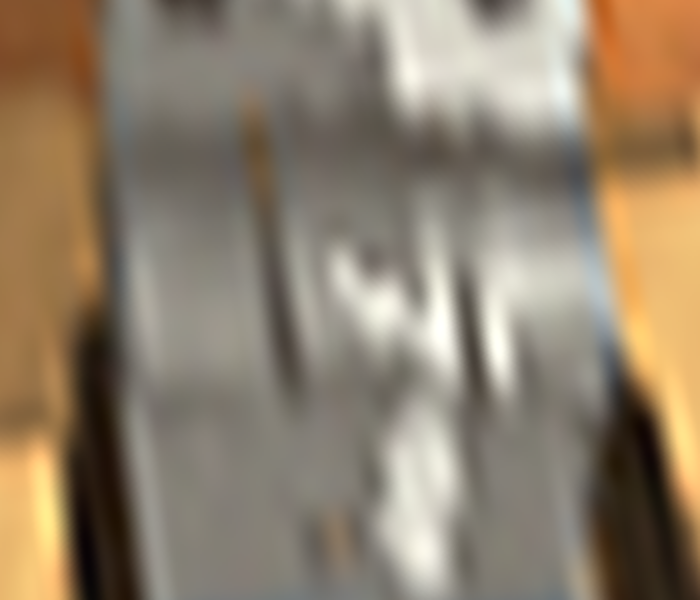

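Call:
servo_tool --steps "0 1 0 0 0 0 50;0 0 0 0 0 0 50;0 0 0 0 0 0 50;0 0 0 0 0 0 50;0 0 0 0 0 0 50;0 0 0 0 0 0 50;0 0 0 0 0 0 50;0 0 0 0 0 0 50"

```text
t: 18.05
eef_pos: [534.1, 123.1, 52.9]
tcp_rot: [-1.645, 1.57, -2.993]
ft_force: [-0.2, -0.2, -1.6]
opening: 0.621
```

Call:
servo_tool --steps "0 0.6 0 0 0 0 50;0 0 0 0 0 0 50;0 0 0 0 0 0 50;0 0 0 0 0 0 50;0 0 0 0 0 0 50;0 0 0 0 0 0 50;0 0 0 0 0 0 50;0 0 0 0 0 0 50"

```text
t: 18.85
eef_pos: [534.4, 123.2, 52.8]
tcp_rot: [-1.623, 1.569, -2.971]
ft_force: [-1.1, -1.1, -3.0]
opening: 0.623
```

Call:
servo_tool --steps "0 0.5 0 0 0 0 50;0 0 0 0 0 0 50;0 0 0 0 0 0 50;0 0 0 0 0 0 50;0 0 0 0 0 0 50;0 0 0 0 0 0 50;0 0 0 0 0 0 50;0 0 0 0 0 0 50"

```text
t: 19.65
eef_pos: [534.4, 123.3, 52.7]
tcp_rot: [-1.621, 1.568, -2.968]
ft_force: [-0.9, -0.4, -1.2]
opening: 0.617
```

Call:
servo_tool --steps "0 -1.5 0 0 0 0 50;0 -1 0 0 0 0 50;0 0 0 0 0 0 50;0 0 0 0 0 0 50;0 0 0 0 0 0 50;0 0 0 0 0 0 50;0 0 0 0 0 0 50;0 0 0 0 0 0 50"

```text
t: 20.45
eef_pos: [532.7, 122.8, 52.9]
tcp_rot: [-1.589, 1.57, -2.937]
ft_force: [-0.9, 0.4, -2.8]
opening: 0.624
```

Call:
servo_tool --steps "0 -1 0 0 0 0 50;0 0 0 0 0 0 50;0 0 0 0 0 0 50;0 0 0 0 0 0 50;0 0 0 0 0 0 50;0 0 0 0 0 0 50;0 0 0 0 0 0 50;0 0 0 0 0 0 50"

```text
t: 21.25
eef_pos: [531.6, 122.6, 52.9]
tcp_rot: [-1.617, 1.57, -2.965]
ft_force: [-0.0, -0.3, -1.4]
opening: 0.625
```

Call:
servo_tool --steps "0 -0.6 0 0 0 0 50;0 0 0 0 0 0 50;0 0 0 0 0 0 50;0 0 0 0 0 0 50;0 0 0 0 0 0 50;0 0 0 0 0 0 50;0 0 0 0 0 0 50;0 0 0 0 0 0 50"

```text
t: 22.05
eef_pos: [530.9, 122.4, 52.9]
tcp_rot: [-1.657, 1.57, -3.005]
ft_force: [-0.4, -0.8, -3.0]
opening: 0.623
```

Call:
servo_tool --steps "0 -0.6 0 0 0 0 50;0 0 0 0 0 0 50;0 0 0 0 0 0 50;0 0 0 0 0 0 50;0 0 0 0 0 0 50;0 0 0 0 0 0 50;0 0 0 0 0 0 50;0 0 0 0 0 0 50"

```text
t: 22.85
eef_pos: [530.5, 122.3, 52.9]
tcp_rot: [-1.542, 1.571, -2.89]
ft_force: [0.2, 0.1, -1.8]
opening: 0.626
```

```bash
python3 -c "
from plan import *
show([533.27,122.2,53],.222)"
```

```text
t 22.85 pos [530.5 122.3  52.9] yaw_y 0.2225 xdown [-1.e-04 -0.e+00 -1.e+00] F [ 0.2  0.1 -1.8] M [ 0.01 -0.16  0.03] open 59.5 q [ 0.11  0.6   1.91 -0.    0.64 -0.12]
rotvec tool [0.0005 0.     0.0001]
shift in current tool axes [-0.1  2.6  0.7] in goal axes [-0.1  2.6  0.7]
```

One more nudge to confirm the contact on this side.

Call:
servo_tool --steps "0 -0.5 0 0 0 0 50;0 0 0 0 0 0 50;0 0 0 0 0 0 50;0 0 0 0 0 0 50;0 0 0 0 0 0 50;0 0 0 0 0 0 50;0 0 0 0 0 0 50;0 0 0 0 0 0 50"

```text
t: 23.65
eef_pos: [530.5, 122.2, 53.0]
tcp_rot: [1.494, 1.57, 0.145]
ft_force: [1.7, -0.5, -2.5]
opening: 0.626
```

```bash
python3 -c "
from plan import *
show([533.27,122.2,53],.222)"
```

```text
t 23.65 pos [530.5 122.2  53. ] yaw_y 0.2224 xdown [ 1.2e-03  2.0e-04 -1.0e+00] F [ 1.7 -0.5 -2.5] M [ 0.04 -0.28 -0.04] open 59.5 q [ 0.11  0.6   1.91  0.    0.63 -0.12]
rotvec tool [ 0.0004  0.0001 -0.0012]
shift in current tool axes [0.  2.6 0.6] in goal axes [0.  2.6 0.6]
```

```bash
python3 -c "
from plan import *
show([532.61,122.04,53],.222)"
```

```text
t 23.65 pos [530.5 122.2  53. ] yaw_y 0.2224 xdown [ 1.2e-03  2.0e-04 -1.0e+00] F [ 1.7 -0.5 -2.5] M [ 0.04 -0.28 -0.04] open 59.5 q [ 0.11  0.6   1.91  0.    0.63 -0.12]
rotvec tool [ 0.0004  0.0001 -0.0012]
shift in current tool axes [0.  2.  0.7] in goal axes [0.  2.  0.7]
```

Call:
servo_tool --steps "0 1 0.3 0 0 -0.0012 50;0 1 0.2 0 0 0 50;0 0 0 0 0 0 50;0 0 0 0 0 0 50;0 0 0 0 0 0 50;0 0 0 0 0 0 50;0 0 0 0 0 0 50;0 0 0 0 0 0 50"

```text
t: 24.45
eef_pos: [532.0, 122.1, 52.9]
tcp_rot: [-1.586, 1.569, -2.934]
ft_force: [-0.3, -0.5, -1.8]
opening: 0.623
```

```bash
bash v.sh 10 2>/dev/null; python3 - <<'E'
from plan import *
show([532.61,122.04,53],.222)
from h import *
D=[]
from cell import read_camera
for i in range(4): D.append(read_camera('side')[1])
D=np.array(D); d=np.where((D>0).sum(0)>0,np.nanmean(np.where(D>0,D,np.nan),0),0)
K,Di,R,t=cal('side'); o=-R.T@t
v,u=np.mgrid[190:250,215:290]; uv=np.c_[u.ravel(),v.ravel()]
un=cv2.undistortPoints(np.float64(uv).reshape(-1,1,2),K,Di).reshape(-1,2); dd=d[v.ravel(),u.ravel()]
X=o+(np.c_[un,np.ones(len(un))]*dd[:,None])@R
j=np.array([532.61,122.04])-29*0; yaw=.222; xd=np.array([np.cos(yaw),np.sin(yaw)]); yd=np.array([-np.sin(yaw),np.cos(yaw)])
tc=np.array([532.61,122.04])+29*yd
L=np.c_[(X[:,:2]-tc)@xd,(X[:,:2]-tc)@yd,X[:,2]]
for nm,y0,y1 in(('held',-55,-28),('fixed',20,55)):
    m=(abs(L[:,0])<26)&(L[:,1]>y0)&(L[:,1]<y1)&(L[:,2]>40)&(L[:,2]<72); q=L[m]; print(nm,m.sum(),'z med',np.median(q[:,2]).round(2))
    A=np.c_[q[:,0],q[:,1]-(y0+y1)/2,np.ones(len(q))]; print('  plane',np.linalg.lstsq(A,q[:,2],rcond=None)[0].round(4), 'sd',q[:,2].std().round(2))
for nm,xa,xb in(('held kn',-9,9),('fixL',-28,-15),('fixR',15,28)):
    m=(L[:,0]>xa)&(L[:,0]<xb)&(abs(L[:,1])<10); q=L[m]; s=q[q[:,2]>66]; print(nm,m.sum(),len(s),'top z 90%',np.percentile(q[:,2],90).round(1),'mean y,z of z>66',s[:,1:].mean(0).round(2) if len(s) else '')
    s=q[(q[:,2]>58)]; 
    if len(s)>3:
        A=np.c_[2*s[:,1],2*s[:,2],np.ones(len(s))]; c=np.linalg.lstsq(A,(s[:,1:]**2).sum(1),rcond=None)[0]; print('   circle',c[:2].round(1))
E
```

```text
t 24.6 pos [532.  122.1  52.8] yaw_y 0.2226 xdown [-2.e-03 -4.e-04 -1.e+00] F [-0.1  0.4 -1.4] M [-0.07 -0.13  0.01] open 59.3 q [ 0.1   0.6   1.9  -0.    0.64 -0.12]
rotvec tool [ 0.0006 -0.0001  0.002 ]
shift in current tool axes [-0.2  1.9 44.4] in goal axes [-0.2  1.9 44.4]
rotvec tool [ 0.0006 -0.0001  0.002 ]
shift in current tool axes [-0.2  1.9 -0.6] in goal axes [-0.2  1.9 -0.6]
t 24.6 pos [532.  122.1  52.8] yaw_y 0.2226 xdown [-2.e-03 -4.e-04 -1.e+00] F [-0.1  0.4 -1.4] M [-0.07 -0.13  0.01] open 59.3 q [ 0.1   0.6   1.9  -0.    0.64 -0.12]
rotvec tool [ 0.0006 -0.0001  0.002 ]
shift in current tool axes [-0.2  0.6  0.2] in goal axes [-0.2  0.6  0.2]
held 99 z med 55.03
  plane [-4.50000e-03  1.05000e-02  5.49671e+01] sd 0.97
fixed 157 z med 55.22
  plane [-1.10000e-03  4.40000e-03  5.52254e+01] sd 0.62
held kn 121 121 top z 90% 189.5 mean y,z of z>66 [ -0.6 149.5]
   circle [ 61.4 131.1]
fixL 97 94 top z 90% 188.3 mean y,z of z>66 [ -1.47 146.87]
   circle [-41.1 123. ]
fixR 81 76 top z 90% 180.1 mean y,z of z>66 [ -0.14 136.44]
   circle [  3.5 122.2]
```

View pics/r10b.png

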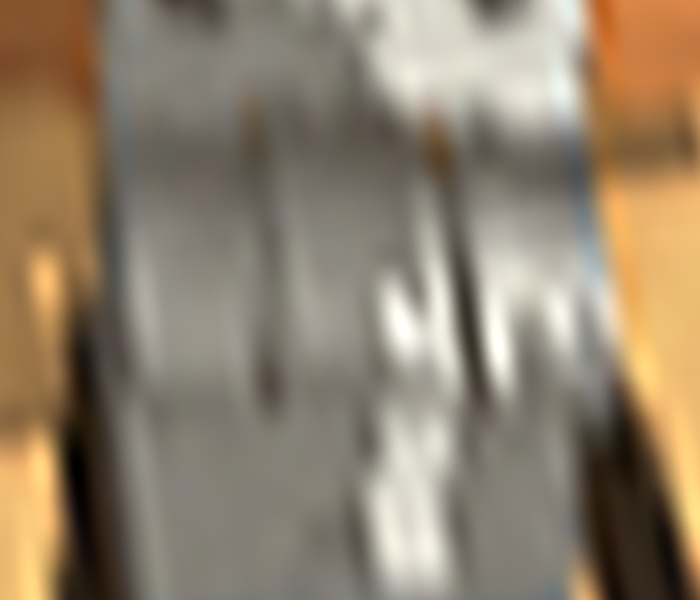

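Call:
servo_tool --steps "-0.2 0.6 0.2 0 0 0.002 50;0 0 0 0 0 0 50;0 0 0 0 0 0 50;0 0 0 0 0 0 50;0 0 0 0 0 0 50;0 0 0 0 0 0 50;0 0 0 0 0 0 50;0 0 0 0 0 0 50"

```text
t: 25.6
eef_pos: [532.7, 122.0, 53.1]
tcp_rot: [1.683, 1.571, 0.335]
ft_force: [0.1, 0.3, -1.9]
opening: 0.625
```

```bash
bash v.sh 11 2>/dev/null; python3 - <<'E'
from plan import *
from h import *
D=[]
from cell import read_camera
for i in range(4): D.append(read_camera('side')[1])
D=np.array(D); d=D.mean(0)
show([532.61,122.04,53],.222)
K,Di,R,t=cal('side'); o=-R.T@t
v,u=np.mgrid[190:250,215:290]; uv=np.c_[u.ravel(),v.ravel()]
un=cv2.undistortPoints(np.float64(uv).reshape(-1,1,2),K,Di).reshape(-1,2); dd=d[v.ravel(),u.ravel()]
X=o+(np.c_[un,np.ones(len(un))]*dd[:,None])@R
yaw=.222; xd=np.array([np.cos(yaw),np.sin(yaw)]); yd=np.array([-np.sin(yaw),np.cos(yaw)])
tc=np.array([532.61,122.04])+29*yd
L=np.c_[(X[:,:2]-tc)@xd,(X[:,:2]-tc)@yd,X[:,2]]
from scipy.optimize import least_squares
for nm,xa,xb in(('held kn',-9,9),('fixL',-28,-15),('fixR',15,28)):
    m=(L[:,0]>xa)&(L[:,0]<xb)&(abs(L[:,1])<15)&(L[:,2]>59)&(L[:,2]<78); q=L[m]
    r=least_squares(lambda c:np.hypot(q[:,1]-c[0],q[:,2]-c[1])-12,[0,62],loss='soft_l1'); print(nm,m.sum(),r.x.round(2),np.std(r.fun).round(2))
for nm,y0,y1 in(('held',-55,-28),('fixed',20,55)):
    m=(abs(L[:,0])<26)&(L[:,1]>y0)&(L[:,1]<y1)&(L[:,2]>40)&(L[:,2]<72); q=L[m]; print(nm,np.mean(q[:,2]).round(2))
E
```

```text
t 25.75 pos [532.7 122.   53.1] yaw_y 0.2226 xdown [ 2.e-04  1.e-04 -1.e+00] F [ 0.2 -0.1 -1.9] M [ 0.01 -0.11  0.01] open 59.5 q [ 0.1   0.6   1.9   0.    0.64 -0.12]
rotvec tool [ 0.0006 -0.     -0.0002]
shift in current tool axes [ 0.1  1.2 44.2] in goal axes [ 0.1  1.2 44.2]
rotvec tool [ 0.0006 -0.     -0.0002]
shift in current tool axes [ 0.1  1.2 -0.8] in goal axes [ 0.1  1.2 -0.8]
t 25.95 pos [532.7 122.   53.1] yaw_y 0.2226 xdown [ 2.e-04  1.e-04 -1.e+00] F [-0.5  0.1 -1.8] M [-0.07 -0.16 -0.04] open 59.4 q [ 0.1   0.6   1.9   0.    0.64 -0.12]
rotvec tool [ 0.0006 -0.     -0.0002]
shift in current tool axes [ 0.1 -0.1 -0.1] in goal axes [ 0.1 -0.1 -0.1]
held kn 46 [ 0.88 61.09] 0.89
fixL 39 [ 0.4  61.18] 1.5
fixR 39 [ 0.61 61.32] 1.15
held 55.31
fixed 55.27
```

View pics/r11b.png

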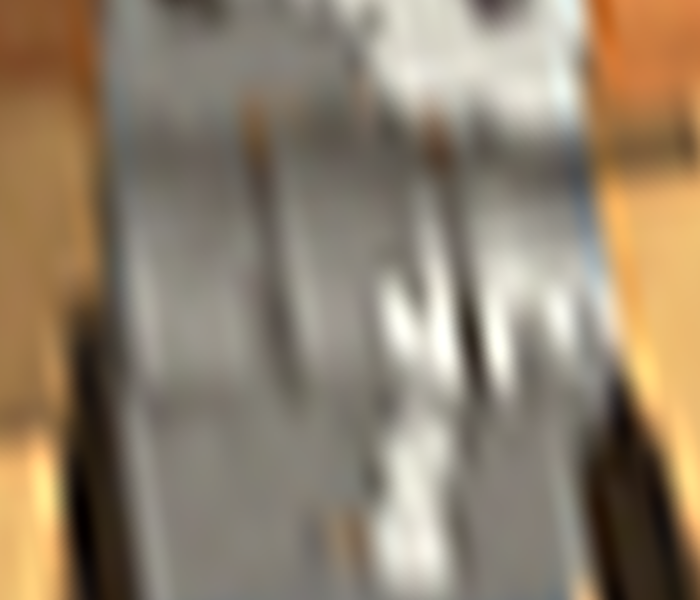

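```bash
python3 -c "
from cell import order,sensors
print(order.job_done()); s=sensors.state(); print(s['t'],s['eef_pos'],s['ft_force'],s['opening'])"
```

```text
the job is handed in; nothing more can be done
None
the job is handed in; nothing more can be done
```

I picked up the single-knuckle leaf by its 60 mm ends and lifted it. I turned it into line with the fixed leaf and brought it level up to the rail. It is handed in at about 26 s, still held in the air with its knuckle between the two fixed ones.

**Last checks**
- **Side to side:** light touches against each fixed knuckle gave 4.0 mm of total play, exactly as expected. The knuckle is set about midway between them, within 0.2 mm, and the side picture shows equal gaps.
- **Towards the rail:** I touched the fixed leaf gently (about 2.5 N) and backed off. It now sits about 1.7 to 1.8 mm short of contact.
- **Height and level:** the top of the held plate reads 55.3 mm by the depth camera, and the fixed plate also reads 55.3 mm.
- **Pin line:** circles fitted to the depth readings put the held knuckle at y 0.9, z 61.1. The two fixed ones are at y 0.4 and 0.6, z 61.2 and 61.3. The differences are 0.3 to 0.5 mm in y, within the fits' scatter.
- **Force:** only the leaf's own weight (about 1.9 N), with no contact force.

**Checks that disagreed**
- The early estimate from the held plate's rear edge in the side view put the right position about 1.4 mm further back than the touch test. I trusted the touch test, and the depth circles agree with it.
- All the depth heights read about 0.7 to 1.3 mm low, equally for both leaves.
- The top camera could not see the leaf in place because the arm was in the way.

I did not touch the spare leaf, tray, gouge, mallet or the red and orange look-alikes.

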